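# Close the filler of the tin-oil sprayer

## Task

The tin-oil sprayer has been topped up: put its filler cap back on. It is the bigger of the two caps with a grip bar that lie on the table. Set it level on the filler neck, turn it backward (anticlockwise from above) under light pressure until you feel its lugs drop in at the thread starts, then screw it forward (clockwise) until it is fully home, and let go. Never force the thread, and leave the other things on the table where they are.

Things in the scene. Friction and masses are not known exactly. Their poses are not given: they have to be found in the camera images.
- cap: dark grey filler cap standing on its open side, about 80 g: a round shell 61 mm across, 20.7 mm high, with a grip bar across the top. Origin: centre of its underside (lower edge of the shell); z up, x along the bar. Inside, 0.5 mm above the lower edge, are four lugs 13 degrees wide and 3 mm high, 90 degrees apart, on the x and y axes
- cap_bar (a point): middle of the cap's grip bar, 31.7 mm above the cap's underside; the bar is 50 mm long (along x), 12 mm thick (y) and 22 mm high, its top 42.7 mm and its foot 20.7 mm above the underside
- cap_seal_face (a point): on the cap's axis, 12 mm above its underside: face of the sprung seal inside the cap. It meets the neck's rim when the underside is 12 mm below the rim, with 3 N, and pushes back with 6 N more for each further mm
- sprayer: stainless oil sprayer fixed to the table, 240 mm deep (x), 280 wide (y), deck 132 mm above the table. Origin: centre of its underside; x points away from the robot at zero yaw. Over the back of the deck (x from 34 mm) a motor housing 50 mm higher than the deck; on the left a regulator and gauge, up to 38 mm; a lance on the left flank. The filler neck stands at x -55, y -50 mm
- filler_mouth (a point): centre of the filler neck's rim, 162 mm above the table; z up, x and y as the sprayer's. Grey plastic neck 25 mm high on a flange 84 mm across; 36 mm across at the rim, widening to 41 mm 10 mm further down, which centres a cap set on up to 2.5 mm off; 51 mm across its threads. Four thread starts 90 degrees apart, facing another way in each run: no reading tells which
- thread_tops (a point): on the neck's axis, 3 mm below the rim: level of the thread tops. Each thread: a level top 62 degrees long clockwise, an end stop reaching 3 mm above it, then a notch of 24 degrees where a lug can enter under the next thread. A cap on the tops has its underside 3.5 mm below the rim, on the end stops 0.5 mm. Forward (clockwise from above) it only jams on the stops
- thread_entry (a point): on the neck's axis, 10.7 mm below the rim: here lies the cap's underside when its lugs have dropped through the notches. Turning backward under about 5 N they drop within 90 degrees (from the end stops first 3 mm on to the thread tops, then 7 mm in). Then there are about 10 degrees of play; further backward jams
- thread_home (a point): on the neck's axis, 15 mm below the rim: here, within 0.8 mm, lies the cap's underside when home. From the entry the thread draws it down 0.1 mm a degree, 40 to 65 degrees forward; the moment stays below about 0.2 Nm, then rises steeply: 0.3 to 0.4 Nm is tight, 0.8 Nm (some 80 N between cap and neck) is too much. The cap stays when let go
- drain_cap: bystander: small dark grey cap with a grip bar, 40 mm across, 28 mm high with the bar; origin at the centre of its underside
- jar_lid: bystander: plain flat jar lid without a bar, 68 mm across, 14 mm high; origin at the centre of its underside
- funnel: bystander: white funnel standing on its mouth, 96 mm across, 95 mm high; origin at the centre of its underside
- palette_knife: bystander: palette knife lying on the table, 305 mm long, 16 mm high; origin near its middle, blade along +x
- brush: bystander: pastry brush lying on the table, handle towards its -x
- jug: bystander: steel jug with a handle, 90 mm across, 85 mm high; origin at the centre of its underside
There are look-alikes about, which are no part of the job. What is shaped like the cap but purple or yellow is not meant.

How it is judged:
On the way, in this order (a step that is already met when the one before it is completed fails the run):
1. the cap is brought over the filler neck, above its threads (horizontal distance between cap and filler_mouth below 0.02 m and z of cap in the frame of filler_mouth above 0.001 m), for 0.05 s.
2. the cap's lugs have dropped in at the thread starts, the cap level (z of cap in the frame of filler_mouth below -0.0092 m and horizontal distance between cap and filler_mouth below 0.003 m and angle between cap's own z axis and vertical below 0.05 rad), for 0.2 s.
At the end, for the whole second after the job is handed in: the filler cap is screwed home on the neck and let go: its underside at least 14.2 mm below the rim, centred within 3 mm, level within 0.05 rad and at rest; everything else stands where it stood, within 30 mm (z of cap in the frame of filler_mouth below -0.0142 m and horizontal distance between cap and filler_mouth below 0.003 m and angle between cap's own z axis and vertical below 0.05 rad and linear speed of cap below 0.01 m/s); the robot touches nothing.
It fails at once if the thread is forced: cap and neck press on each other with more than 80 N (contact force between cap and sprayer above 80 N).
It fails at once if something else on the table is moved by more than 30 mm (distance of any of drain_cap, jar_lid, funnel, palette_knife, brush, jug from where it was at the start of the episode above 0.03 m).
It also fails if it takes over 58 s, if anything falls off the work surface, if the arm or the gripper's body presses on something with over 40 N, if the wrist force passes 120 N, or if a joint passes its speed limit or range.

## Robot

A 7-joint arm with a two-finger parallel gripper is mounted at the origin on the work surface. World frame = base frame: x ahead of the robot, y to its left, z up, the work surface at z = 0. Lengths are in m, angles in rad, forces in N, time in s.
With the tool pointing down it reaches from about 0.425 to 0.8 m from the base axis. Payload 8.3 kg.
Tool frame: the origin (TCP) lies on the centre line of the jaws, within the pads' length; the fingertips stand 17 mm ahead of it and the grasp point (between the pads) lies 2 mm behind it; z points along the fingers, y is the direction in which the jaws open and shut (so a half turn about z gives the same grasp; the last joint's range is limited). The gripper opens to 85 mm and grips with 20 to 120 N. Pads are 22 mm wide; open, the fingers measure 114 mm over their backs; the gripper's body (76 mm by 85 mm) begins 54 mm behind the grasp point. The pads swing forward as they close: fully open they stand 13 mm farther back than shut.
Start: joints at [-1.202, 0.383, 0.016, 1.37, -0.006, 1.388, -0.046], TCP at [0.262, 0.568, 0.248] pointing down, gripper open.
Joint ranges: [-2.95, 2.95], [-0.25, 2.06], [-1.52, 1.56], [0.18, 2.33], [-1.44, 4.58], [0.02, 2.06], [-3.01, 3.01]. Speed limits (rad/s): [2.39, 2.39, 3.01, 3.01, 3.14, 3.14, 3.14].

## Interface

Orientations are given as a 3x3 rotation matrix whose columns are the frame's x, y, z axes.
In Python, from bench import sensors, cams, hand_in gives the robot as it stands.
- The arm moves only by the tool apply_moves, never from a script. Its arguments are lists of equal length, an entry for each row: "slide": the shift along the world's x, y, z in units of 30 mm (1.0 is 30 mm), a list of three; "delta_rot": the turn, a rotation vector about the world's x, y, z in units of 10 degrees (1.0 is 10 degrees), a list of three; "grip": the opening, from -1 (shut) to 1 (fully open). In form: {"slide": [[tx, ty, tz], ...], "delta_rot": [[rx, ry, rz], ...], "grip": [grip, ...]}. A call has 1 to 10 rows; each row shifts and turns the commanded pose from where the row before left it; what a row does not reach is not made up. A row lasts 1/8 s, in which the tool goes at most 62.5 mm and 10.7 degrees, less where a joint would pass 70% of its speed; a pose out of reach is approached as far as the arm can. A call is refused whole if a number of a shift passes 1 or a number of a turn 1, either way. A call with a gripper value outside its range is refused whole. The fingers move at their own pace and stop on an object; "grip_force" is the grip in N (left out, the last holds). Time passes only in rows, so rows that do not move let the fingers close. It gives the time, the measured TCP pose, the force and the opening at its end, in the units of the state.
- sensors.sense(): the state, without advancing time (a new reading comes with each control period).
- cams.grab_frame(name): name is "side" or "top"; returns a dict with "img" (480x640x3 uint8, blue, green, red), "fov_y" (degrees; the focal length in pixels is half the picture's height over the tangent of half this angle, whatever the lens; pixels are square), "cx", "cy" (the principal point, pixels), "k1" (the pictures are not rectified: a ray, as slopes to the right and down, at radius r is drawn at 1 + k1 r^2 times it, then the intrinsics apply), "extrinsics" (4x4, takes a point from world to camera coordinates). Camera axes: x right, y down, z forward; pixel columns grow to the right and rows downward; lengths in m; the calibration is good to about 2 mm. A picture is of the moment at which its call begins. There is no depth.
- hand_in(): hands the job in, once; it reports no verdict.
The state is a dict: "time_s": time; "joints": joint angles; "joint_vel": joint speeds; "tau": joint torques, N m; "eef_pos": TCP position; "tool_rot": TCP orientation; "ft_force": force on the tool from outside, world axes, zero at the start; "torque": the same for the moment, N m; "finger_gap": opening from 0.0 (shut) to 1.0 (fully open).
Only numpy, scipy, OpenCV 4.12 (cv2) and the standard library are available. Lean on these libraries where they do the work, as an engineer would, in place of code of your own. Each camera call takes 0.05 s, during which the arm holds its last target.

## Working session

There is one attempt and no reset: what is moved stays moved. The work goes in short steps, Python scripts to look and compute and a tool call to move; the robot and the scene stay as the last step left them, time stands still between calls to the robot, and variables do not carry over. Pictures are saved under pics/ and viewed, and the job is handed in when it is done.

Besides the shell and the picture viewer there is one more tool, called after "Emit:" as name(argument=value, ...) on one line, values as JSON. apply_moves: Moves the arm, as the interface text tells. Its arguments: {"type":"object","properties":{"slide":{"type":"array"},"delta_rot":{"type":"array"},"grip":{"type":"array"},"grip_force":{"type":"number"}},"required":["slide","delta_rot","grip"]}

```bash
mkdir -p pics; ls; python3 - <<'E'
from bench import sensors,cams
import cv2,numpy as np
for n in ("side","top"):
    f=cams.grab_frame(n); cv2.imwrite(f"pics/{n}0.png",f["img"]); np.save(f"{n}0.npy",f,allow_pickle=True)
    print({k:v for k,v in f.items() if k!="img"})
print(sensors.sense())
E
```

```text
pics
{'fov_y': 46.436787746231836, 'cx': 323.5203381774804, 'cy': 248.71230421032035, 'k1': -0.04004269852645534, 'extrinsics': array([[ 0.65753781, -0.75336922, -0.00887945, -0.45472596],
       [-0.59066427, -0.50814159, -0.62682362,  0.37588844],
       [ 0.4677176 ,  0.417405  , -0.77911059,  0.91740827],
       [ 0.        ,  0.        ,  0.        ,  1.        ]])}
{'fov_y': 44.97530136463956, 'cx': 330.8560602830276, 'cy': 237.1760044127034, 'k1': 0.05954561768622655, 'extrinsics': array([[ 0.02281756, -0.99948541,  0.02254515, -0.10874338],
       [-0.98289939, -0.02654919, -0.18221943,  0.59041112],
       [ 0.18272422, -0.01800181, -0.98299939,  1.21547164],
       [ 0.        ,  0.        ,  0.        ,  1.        ]])}
{'time_s': 0.1, 'joints': array([-1.20189437,  0.38417541,  0.01634481,  1.37103723, -0.00632127,
        1.38819154, -0.04653684]), 'joint_vel': array([-0.00101908, -0.00333992,  0.00184362, -0.00234123,  0.00118618,
        0.00112281, -0.00011278]), 'tau': array([ 2.53261867e-03, -6.29135370e+01,  8.47109277e-01, -3.72753489e+01,
        1.67104852e-02,  1.04269627e-02, -7.12489097e-06]), 'eef_pos': array([0.26133542, 0.56728071, 0.24737065]), 'tool_rot': array([[-9.08234346e-01,  4.18461251e-01, -7.43884641e-04],
       [ 4.18461912e-01,  9.08232938e-01, -1.59928596e-03],
       [ 6.38133109e-06, -1.76381383e-03, -9.99998444e-01]]), 'ft_force': array([-0.15765465,  0.49900972,  0.16989806]), 'torque': array([-0.00025889, -0.02957183, -0.03102507]), 'finger_gap': 1.0010655725180981}
```

View pics/side0.png

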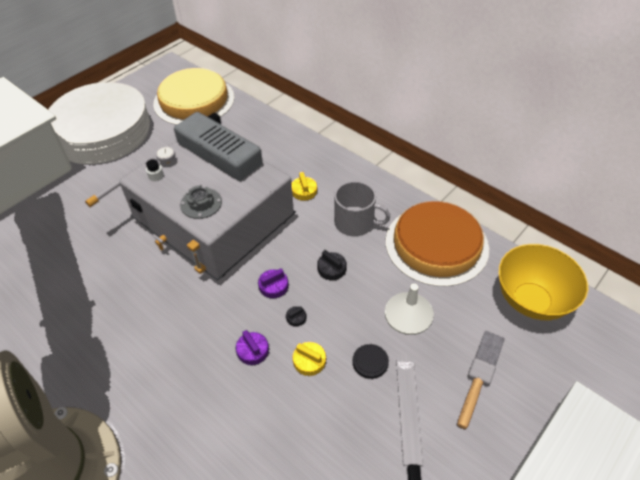

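View pics/top0.png

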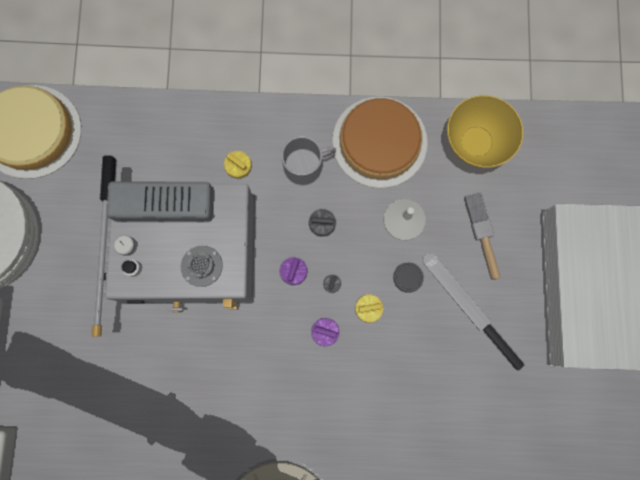

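Cap: dark one at top (322,222) / side (332,264); drain cap at top (332,284); neck at top (202,266) / side (201,201). Zooming in.

```bash
python3 - <<'E'
import cv2,numpy as np
t=cv2.imread("pics/top0.png"); s=cv2.imread("pics/side0.png")
def c(i,x,y,w=100,h=75): return cv2.resize(i[y-h//2:y+h//2,x-w//2:x+w//2],(400,300),interpolation=cv2.INTER_CUBIC)
g=lambda i:np.clip(i.astype(float)*1.6,0,255).astype('uint8')
cv2.imwrite("pics/z0.png",g(np.vstack([np.hstack([c(t,322,222,80,60),c(t,202,266)]),np.hstack([c(s,332,264,80,60),c(s,201,201)])])))
E
```

```text
(no output)
```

View pics/z0.png

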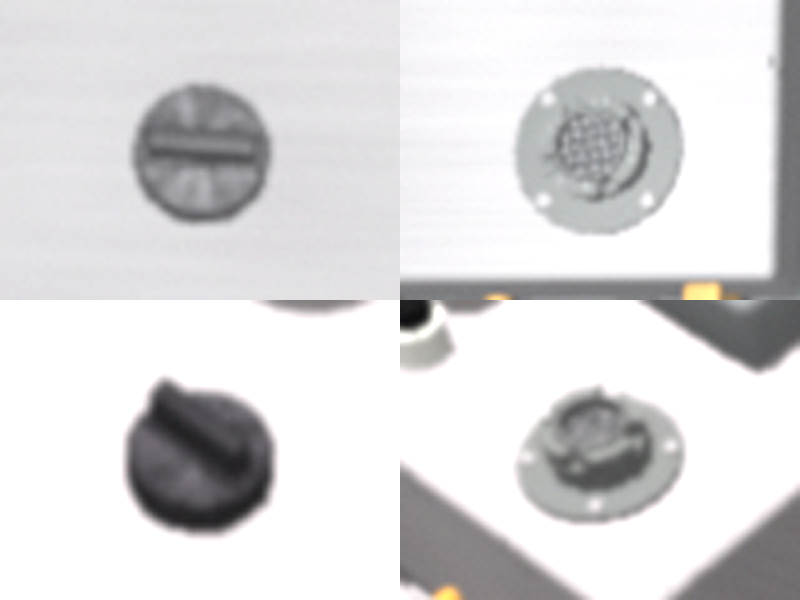

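```bash
cat > h.py <<'E'
import cv2,numpy as np
from scipy.optimize import least_squares,minimize
def load(n): return np.load(n,allow_pickle=True).item()
def proj(f,P):
    P=np.atleast_2d(P); E=f["extrinsics"]; c=P@E[:3,:3].T+E[:3,3]
    u=c[:,:2]/c[:,2:]; u=u*(1+f["k1"]*(u**2).sum(1))[:,None]
    F=240/np.tan(np.radians(f["fov_y"]/2)); return u*F+[f["cx"],f["cy"]]
a=np.linspace(0,2*np.pi,48,endpoint=False)
def ring(r,z): return np.c_[r*np.cos(a),r*np.sin(a),0*a+z]
bar=np.array([[x,y,z] for x in(-.025,.025) for y in(-.006,.006) for z in(.0207,.0427)])
def capparts(p,yaw=0,z0=0):
    R=np.array([[np.cos(yaw),-np.sin(yaw),0],[np.sin(yaw),np.cos(yaw),0],[0,0,1]])
    return [q@R.T+[p[0],p[1],z0] for q in (np.vstack([ring(.0305,0),ring(.0305,.0207)]),bar)]
def render(f,parts,S=4,roi=None):
    m=np.zeros((480*S,640*S),np.uint8)
    for q in parts:
        u=proj(f,q); h=cv2.convexHull(((u+.5)*S-.5).astype(np.float32))
        cv2.fillConvexPoly(m,np.round(h*16).astype(np.int32),255,shift=4)
    return cv2.resize(m,(640,480),interpolation=cv2.INTER_AREA)/255.
E
python3 - <<'E'
from h import *
F=[load("top0.npy"),load("side0.npy")]
pix=[(322,222),(332,264)]
fl=[(202,266),(201,203)]
for f,p,q in zip(F,pix,fl):
    g=cv2.cvtColor(f["img"],cv2.COLOR_BGR2GRAY)
    print(g[p[1]-30:p[1]+31:3,p[0]]); print(g[p[1],p[0]-30:p[0]+31:3]); print(g[q[1],q[0]-34:q[0]+35:2],f["img"][q[1],q[0]-18])
# back-project guess
def tri(pts,z=None):
    return least_squares(lambda X:np.concatenate([(proj(f,X)-p)[0] for f,p in zip(F,pts)]),[.6,0,.03])
r=tri(pix);print(r.x,r.fun); r=tri(fl);print(r.x,r.fun)
E
```

```text
[141 141 140 142 139 139  83  83  78  76  63  84 110 109  75 134 140 141
 142 143 142]
[143 143 143 143 141 137  77  53  55  57  63  66  70  76  76 137 140 140
 140 140 140]
[156 156 157 158 158 158 140 115 116 116 111  96  96  97  94  93 102  99
 101 105 101 122  84  94 121 122 121 122 164 165 165 165 164 165 165] [117 117 115]
[174 174 172 174 176 172 113  53  49  29  26  47  64  61  30  45 163 169
 169 169 171]
[174 176 174 173 172 100  64  65  62  42  26  25  38  36  59 144 169 170
 172 171 173]
[172 172 171 172 172 171 160 141 141 117  95  67  62  63  74  80  93  85
  69  60  52  51  53  76 110 114 110 119 169 174 174 174 175 176 174] [141 140 143]
[ 0.63562804 -0.0733998   0.00917743] [-0.19658371  0.25498971  0.28535268 -0.08107645]
[0.5116298  0.16785191 0.12913759] [-0.3414683   0.54635574  0.61984796 -0.16661403]
```

```bash
cat > fit.py <<'E'
from h import *
F=[load("top0.npy"),load("side0.npy")]
def seg(f,p,bg,r=40):
    g=cv2.cvtColor(f["img"],cv2.COLOR_BGR2GRAY).astype(float)
    m=(g<bg).astype(np.uint8)
    roi=np.zeros_like(m); cv2.circle(roi,p,r,1,-1); m&=roi
    cs,_=cv2.findContours(m,cv2.RETR_EXTERNAL,cv2.CHAIN_APPROX_NONE)
    c=max(cs,key=cv2.contourArea); o=np.zeros_like(m); cv2.drawContours(o,[c],-1,1,-1); return o.astype(float)
def fit(masks,model,x0,idx,step):
    cost=lambda x:sum(np.abs(cv2.GaussianBlur(render(F[i],model(x)),(0,0),1)-cv2.GaussianBlur(masks[i],(0,0),1)).sum() for i in idx)
    x0=np.array(x0,float); s=np.vstack([x0]+[x0+np.eye(len(x0))[k]*step[k] for k in range(len(x0))])
    r=minimize(cost,x0,method="Nelder-Mead",options=dict(initial_simplex=s,maxiter=200,xatol=1e-4,fatol=.05)); return r.x,r.fun
if __name__=="__main__":
    mc=[seg(F[0],(322,222),118,24),seg(F[1],(332,264),125,26)]
    mf=[seg(F[0],(202,266),140,26),seg(F[1],(201,203),157,24)]
    print([m.sum() for m in mc+mf])
    cap=lambda x:capparts(x[:2],x[2])
    fl=lambda x:[q+[x[0],x[1],0] for q in (np.vstack([ring(.042,.132),ring(.042,.137)]),np.vstack([ring(.018,.162),ring(.0255,.150)]))]
    for idx in ([0],[1],[0,1]):
        print(idx,fit(mc,cap,[.635,-.074,1.5],idx,[.01,.01,.3]), fit(mf,fl,[.51,.168],idx,[.01,.01]))
E
python3 fit.py
```

```text
[np.float64(630.0), np.float64(732.0), np.float64(1374.0), np.float64(1165.0)]
[0] (array([ 0.63466956, -0.07405011,  1.59157547]), np.float64(21.966264853822373)) (array([0.51262675, 0.16723647]), np.float64(34.44201010644159))
[1] (array([ 0.62980271, -0.07619895,  1.69642986]), np.float64(25.206877294482076)) (array([0.50773025, 0.1645468 ]), np.float64(71.95547349431375))
[0, 1] (array([ 0.63288094, -0.07451883,  1.74434245]), np.float64(131.42713707015258)) (array([0.5121597 , 0.16726901]), np.float64(190.92215501452014))
```

```bash
python3 - <<'E'
from h import *
t=cv2.imread("pics/top0.png"); s=cv2.imread("pics/side0.png")
def c(i,x,y,w=40,h=30): return np.clip(cv2.resize(i[y-h//2:y+h//2,x-w//2:x+w//2],(800,600),interpolation=cv2.INTER_CUBIC)*1.8,0,255).astype('uint8')
def draw(im,f,x,y,p,yaw):
    R=np.array([[np.cos(yaw),-np.sin(yaw),0],[np.sin(yaw),np.cos(yaw),0],[0,0,1]])
    B=bar@R.T+[p[0],p[1],0]; u=((proj(f,B)-[x-20,y-15]+.5)*20-.5).astype(int)
    for i in range(8):
        for j in range(i):
            if bin(i^j).count('1')==1: cv2.line(im,tuple(map(int,u[i])),tuple(map(int,u[j])),(0,0,255) if i&1 and j&1 else (0,255,0),1)
    return im
A=draw(c(t,322,222),load("top0.npy"),322,222,(.6347,-.0741),np.radians(86))
B=draw(c(s,332,262),load("side0.npy"),332,262,(.6298,-.0762),np.radians(86))
cv2.imwrite("pics/zb.png",np.hstack([cv2.resize(A,(400,300)),cv2.resize(B,(400,300))]))
E
```

```text
(no output)
```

View pics/zb.png

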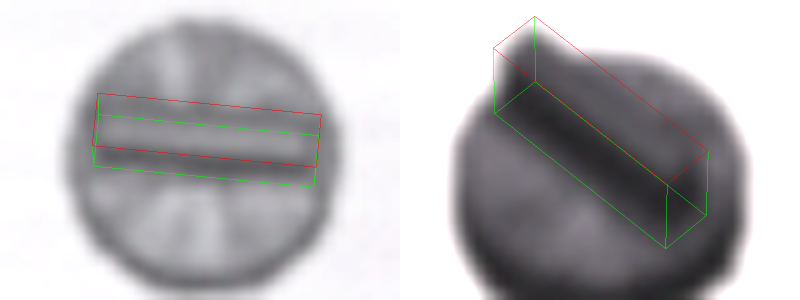

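Emit:
apply_moves(slide=[[0.58, -1, 0], [0.58, -1, 0], [0.58, -1, 0], [0.58, -1, 0], [0.58, -1, 0], [0.58, -1, 0], [0.58, -1, 0], [0.58, -1, 0], [0.58, -1, 0], [0.58, -1, 0]], delta_rot=[[0, 0, -0.32], [0, 0, -0.32], [0, 0, -0.32], [0, 0, -0.32], [0, 0, -0.32], [0, 0, -0.32], [0, 0, -0.32], [0, 0, -0.32], [0, 0, -0.32], [0, 0, -0.32]], grip=[0, 0, 0, 0, 0, 0, 0, 0, 0, 0], grip_force=40)

```text
time_s: 1.35
eef_pos: [0.4366, 0.2656, 0.2483]
tool_rot: [[-0.545, 0.838, 0.0], [0.838, 0.545, 0.0], [0.0, 0.0, -1.0]]
ft_force: [0.1, 0.4, 0.4]
finger_gap: 0.5
```

Emit:
apply_moves(slide=[[0.58, -1, 0], [0.58, -1, 0], [0.58, -1, 0], [0.58, -1, 0], [0.58, -1, 0], [0.58, -1, 0], [0.58, -1, 0], [0.58, -1, 0], [0.58, -1, 0], [0.58, -1, 0]], delta_rot=[[0, 0, -0.32], [0, 0, -0.32], [0, 0, -0.32], [0, 0, -0.32], [0, 0, -0.32], [0, 0, -0.32], [0, 0, -0.32], [0, 0, -0.32], [0, 0, -0.32], [0, 0, -0.32]], grip=[0, 0, 0, 0, 0, 0, 0, 0, 0, 0])

```text
time_s: 2.6
eef_pos: [0.61, -0.0346, 0.2483]
tool_rot: [[-0.019, 1.0, 0.0], [1.0, 0.019, -0.0], [-0.0, 0.0, -1.0]]
ft_force: [0.0, 0.9, -0.6]
finger_gap: 0.498
```

Emit:
apply_moves(slide=[[0.4, -0.7, -0.8], [0.35, -0.65, -0.8], [0, 0, -0.9], [0, 0, -0.9], [0, 0, 0]], delta_rot=[[0, 0, -0.23], [0, 0, -0.23], [0, 0, 0], [0, 0, 0], [0, 0, 0]], grip=[0, 0, 0, 0, 0])

```text
time_s: 3.22
eef_pos: [0.6304, -0.0737, 0.144]
tool_rot: [[0.06, 0.998, -0.005], [0.998, -0.06, -0.0], [-0.0, -0.005, -1.0]]
ft_force: [-0.5, -0.5, 1.5]
finger_gap: 0.503
```

```bash
cat > snap.py <<'E'
import sys
from bench import sensors,cams
from h import *
tag=sys.argv[1]; P=eval(sys.argv[2]); w,hh=(int(v) for v in sys.argv[3].split(','))
o=[]
for n in ("top","side"):
    f=cams.grab_frame(n); np.save(f"{n}{tag}.npy",f,allow_pickle=True)
    x,y=proj(f,P)[0].astype(int); x=min(max(x,w//2),640-w//2); y=min(max(y,hh//2),480-hh//2)
    print(n,x-w//2,y-hh//2)
    o.append(np.clip(cv2.resize(f["img"][y-hh//2:y+hh//2,x-w//2:x+w//2],(400,400*hh//w),interpolation=cv2.INTER_CUBIC)*1.5,0,255).astype('uint8'))
cv2.imwrite(f"pics/s{tag}.png",np.hstack(o)); s=sensors.sense()
for k in ("time_s","eef_pos","ft_force","torque","finger_gap"): print(k,np.round(s[k],4))
E
python3 snap.py 1 "[.633,-.075,.06]" 120,90
```

```text
top 262 173
side 272 204
time_s 3.325
eef_pos [ 0.6322 -0.0737  0.1471]
ft_force [-0.9323  0.3425  0.2845]
torque [ 0.0259 -0.0064  0.0038]
finger_gap 0.4999
```

View pics/s1.png

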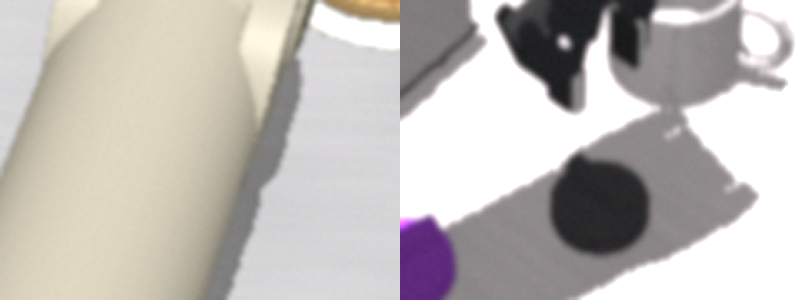

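The top view is occluded by the arm; the side view (cap at ~(332,264)) shows the fingers above and behind the cap as expected. Descending.

Emit:
apply_moves(slide=[[0, 0, -0.9], [0, 0, -0.9], [0, 0, -0.6], [0, 0, 0], [0, 0, 0]], delta_rot=[[0, 0, 0], [0, 0, 0], [0, 0, 0], [0, 0, 0], [0, 0, 0]], grip=[0, 0, 0, 0, 0])

```text
time_s: 3.95
eef_pos: [0.6329, -0.0732, 0.0757]
tool_rot: [[0.058, 0.998, 0.002], [0.998, -0.058, -0.0], [-0.0, 0.002, -1.0]]
ft_force: [-0.2, -0.2, 0.2]
finger_gap: 0.498
```

```bash
python3 snap.py 2 "[.633,-.075,.05]" 80,60
```

```text
top 282 189
side 292 223
time_s 4.05
eef_pos [ 0.6329 -0.0731  0.0757]
ft_force [-0.7902  0.378   0.5775]
torque [-0.019   0.0499  0.0449]
finger_gap 0.499
```

View pics/s2.png

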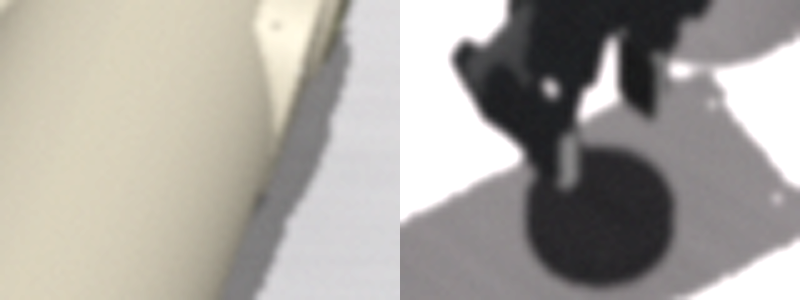

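Emit:
apply_moves(slide=[[0, -0.03, -0.4], [0, -0.03, -0.4], [0, 0, -0.3], [0, 0, 0], [0, 0, 0]], delta_rot=[[0, 0, 0], [0, 0, 0], [0, 0, 0], [0, 0, 0], [0, 0, 0]], grip=[0, 0, 0, 0, 0])

```text
time_s: 4.68
eef_pos: [0.6321, -0.0747, 0.0414]
tool_rot: [[0.058, 0.998, 0.0], [0.998, -0.058, -0.0], [-0.0, 0.0, -1.0]]
ft_force: [-0.8, 0.8, -1.1]
finger_gap: 0.498
```

Emit:
apply_moves(slide=[[0, 0, 0], [0, 0, 0], [0, 0, 0], [0, 0, 0], [0, 0, 0], [0, 0, 0]], delta_rot=[[0, 0, 0], [0, 0, 0], [0, 0, 0], [0, 0, 0], [0, 0, 0], [0, 0, 0]], grip=[-0.3, -0.5, -1, -1, -1, -1], grip_force=40)

```text
time_s: 5.42
eef_pos: [0.6323, -0.0747, 0.0417]
tool_rot: [[0.058, 0.998, 0.001], [0.998, -0.058, 0.0], [0.0, 0.001, -1.0]]
ft_force: [-1.0, 0.5, 4.6]
finger_gap: 0.134
```

```bash
python3 snap.py 3 "[.633,-.075,.03]" 80,60
```

```text
top 282 191
side 292 228
time_s 5.525
eef_pos [ 0.6323 -0.0747  0.0417]
ft_force [0.3315 0.656  5.9625]
torque [ 0.05    0.2202 -0.0011]
finger_gap 0.1294
```

View pics/s3.png

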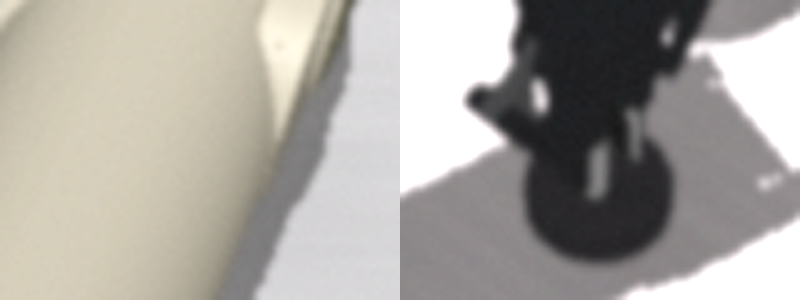

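Emit:
apply_moves(slide=[[0, 0, 0.3], [0, 0, 0.8], [0, 0, 1], [0, 0, 1], [0, 0, 1], [0, 0, 1], [0, 0, 1], [0, 0, 0.8], [0, 0, 0], [0, 0, 0]], delta_rot=[[0, 0, 0], [0, 0, 0], [0, 0, 0], [0, 0, 0], [0, 0, 0], [0, 0, 0], [0, 0, 0], [0, 0, 0], [0, 0, 0], [0, 0, 0]], grip=[-1, -1, -1, -1, -1, -1, -1, -1, -1, -1], grip_force=80)

```text
time_s: 6.78
eef_pos: [0.6314, -0.0745, 0.2469]
tool_rot: [[0.058, 0.998, -0.002], [0.998, -0.058, 0.0], [0.0, -0.002, -1.0]]
ft_force: [0.3, -0.5, -1.7]
finger_gap: 0.118
```

```bash
python3 snap.py 4 "[.633,-.075,.22]" 80,60
```

```text
top 283 170
side 292 164
time_s 6.875
eef_pos [ 0.6313 -0.0744  0.2466]
ft_force [-0.0808  0.5363 -0.9421]
torque [-0.0201  0.0143  0.0394]
finger_gap 0.1177
```

View pics/s4.png

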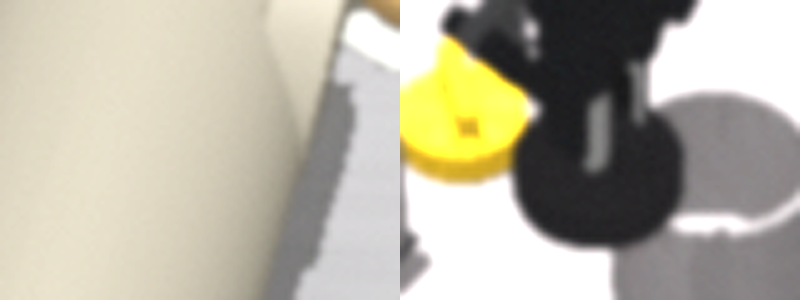

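Emit:
apply_moves(slide=[[-0.4, 0.8, 0], [-0.4, 0.8, 0], [-0.4, 0.8, 0], [-0.4, 0.8, 0], [-0.4, 0.8, 0], [-0.4, 0.8, 0], [-0.4, 0.8, 0], [-0.4, 0.8, 0], [-0.4, 0.8, 0], [-0.4, 0.8, 0]], delta_rot=[[0, 0, 0], [0, 0, 0], [0, 0, 0], [0, 0, 0], [0, 0, 0], [0, 0, 0], [0, 0, 0], [0, 0, 0], [0, 0, 0], [0, 0, 0]], grip=[-1, -1, -1, -1, -1, -1, -1, -1, -1, -1])

```text
time_s: 8.12
eef_pos: [0.5111, 0.166, 0.2472]
tool_rot: [[0.058, 0.998, -0.002], [0.998, -0.058, -0.001], [-0.001, -0.002, -1.0]]
ft_force: [-0.7, 0.4, -1.3]
finger_gap: 0.112
```

Emit:
apply_moves(slide=[[0, 0, -0.3], [0, 0, 0], [0, 0, 0]], delta_rot=[[0, 0, 0], [0, 0, 0], [0, 0, 0]], grip=[-1, -1, -1])

```text
time_s: 8.5
eef_pos: [0.5123, 0.1641, 0.239]
tool_rot: [[0.06, 0.998, -0.0], [0.998, -0.06, -0.001], [-0.001, -0.0, -1.0]]
ft_force: [-0.3, 0.3, -1.2]
finger_gap: 0.117
```

```bash
python3 snap.py 5 "[.51,.166,.19]" 100,76
```

```text
top 146 225
side 146 143
time_s 8.6
eef_pos [0.5124 0.1644 0.2394]
ft_force [ 0.6728  0.5202 -1.0804]
torque [-0.013   0.0051 -0.0379]
finger_gap 0.1166
```

View pics/s5.png

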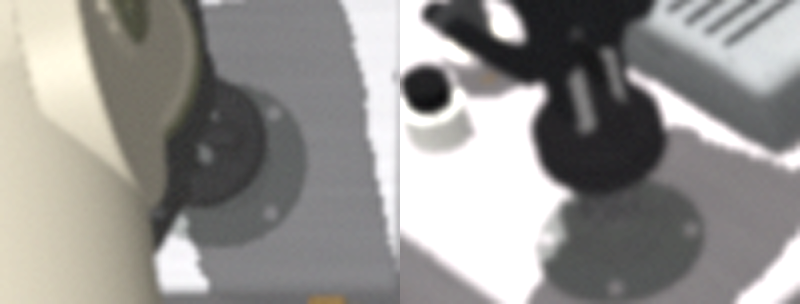

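```bash
cat > ov.py <<'E'
from h import *
import sys
def ov(tag,tcp,off,rois,out,zoff=.0417):
    o=[]
    for n,b,roi in zip(("top","side"),off,rois):
        f=load(f"{n}{tag}.npy"); x0,y0,w,h=roi; S=800//w
        im=np.clip(cv2.resize(f["img"][y0:y0+h,x0:x0+w],(w*S,h*S),interpolation=cv2.INTER_CUBIC)*2.2,0,255).astype('uint8')
        for parts,col in ((capparts((tcp[0]+b[0],tcp[1]+b[1]),0,tcp[2]-zoff)[:1],(0,0,255)),):
            for q in parts:
                u=((proj(f,q)-[x0,y0]+.5)*S-.5).astype(np.float32); hh=cv2.convexHull(u).astype(int)
                cv2.polylines(im,[hh],True,col,1)
        o.append(cv2.resize(im,(400,400*h//w),interpolation=cv2.INTER_AREA))
    cv2.imwrite(out,np.hstack(o))
if __name__=="__main__":
    ov("5",(.5124,.1644,.2394),((.0024,.0006),(-.0025,-.0015)),((146+30,225+10,50,38),(146+25,143+12,50,38)),"pics/o5.png")
E
python3 ov.py
```

```text
(no output)
```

View pics/o5.png

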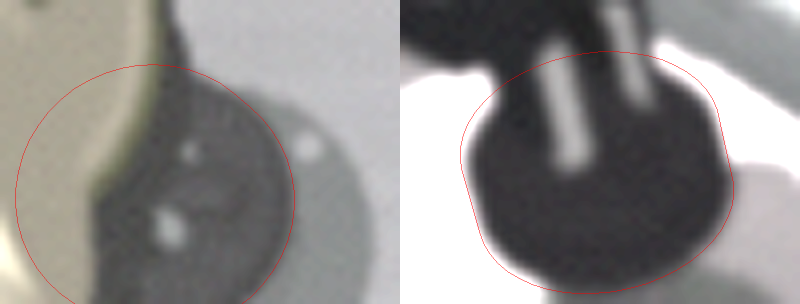

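Emit:
apply_moves(slide=[[-0.07, 0.055, -0.45], [0, 0, -0.45], [0, 0, 0], [0, 0, 0], [0, 0, 0]], delta_rot=[[0, 0, 0], [0, 0, 0], [0, 0, 0], [0, 0, 0], [0, 0, 0]], grip=[-1, -1, -1, -1, -1])

```text
time_s: 9.22
eef_pos: [0.5102, 0.167, 0.2127]
tool_rot: [[0.058, 0.998, 0.001], [0.998, -0.058, 0.0], [0.0, 0.001, -1.0]]
ft_force: [1.2, -0.4, -0.9]
finger_gap: 0.12
```

```bash
cat > st.py <<'E'
from bench import sensors
import numpy as np
s=sensors.sense()
for k in ("time_s","eef_pos","ft_force","torque","finger_gap","joints"): print(k,np.round(s[k],4))
R=s["tool_rot"]; print("yaw y",np.degrees(np.arctan2(R[1,1],R[0,1])),R[:2,2])
E
python3 st.py
```

```text
time_s 9.225
eef_pos [0.5102 0.167  0.2127]
ft_force [ 1.1656 -0.3507 -0.933 ]
torque [ 0.0048 -0.0211  0.0296]
finger_gap 0.1199
joints [-0.7785  0.2229  0.4737  1.6874 -0.1064  1.2561 -0.3403]
yaw y -3.3419126064184748 [0.00068322 0.00038748]
```

Emit:
apply_moves(slide=[[0, -0.03, -0.1], [0, 0, -0.1], [0, 0, -0.05], [0, 0, 0], [0, 0, 0]], delta_rot=[[0, 0, 0], [0, 0, 0], [0, 0, 0], [0, 0, 0], [0, 0, 0]], grip=[-1, -1, -1, -1, -1])

```text
time_s: 9.85
eef_pos: [0.51, 0.1661, 0.2049]
tool_rot: [[0.058, 0.998, 0.0], [0.998, -0.058, 0.0], [0.0, 0.0, -1.0]]
ft_force: [-1.0, 0.3, -1.7]
finger_gap: 0.114
```

```bash
python3 st.py
```

```text
time_s 9.85
eef_pos [0.51   0.1661 0.2049]
ft_force [-0.965   0.3362 -1.6923]
torque [ 0.0452 -0.0284  0.0071]
finger_gap 0.1139
joints [-0.7763  0.2283  0.4732  1.6994 -0.1093  1.24   -0.3363]
yaw y -3.336472811789207 [6.05922365e-05 9.37314810e-05]
```

Emit:
apply_moves(slide=[[0, 0, -0.05], [0, 0, 0], [0, 0, 0]], delta_rot=[[0, 0, 0], [0, 0, 0], [0, 0, 0]], grip=[-1, -1, -1])

```text
time_s: 10.22
eef_pos: [0.5099, 0.1661, 0.2033]
tool_rot: [[0.058, 0.998, -0.0], [0.998, -0.058, 0.0], [0.0, -0.0, -1.0]]
ft_force: [0.6, 0.2, -0.7]
finger_gap: 0.117
```

Emit:
apply_moves(slide=[[0, 0, -0.05], [0, 0, 0], [0, 0, 0]], delta_rot=[[0, 0, 0], [0, 0, 0], [0, 0, 0]], grip=[-1, -1, -1])

```text
time_s: 10.6
eef_pos: [0.5099, 0.1661, 0.2018]
tool_rot: [[0.058, 0.998, -0.0], [0.998, -0.058, 0.0], [-0.0, -0.0, -1.0]]
ft_force: [-0.2, -0.1, -1.2]
finger_gap: 0.118
```

Emit:
apply_moves(slide=[[0, 0, -0.05], [0, 0, 0], [0, 0, 0]], delta_rot=[[0, 0, 0], [0, 0, 0], [0, 0, 0]], grip=[-1, -1, -1])

```text
time_s: 10.98
eef_pos: [0.5099, 0.1661, 0.2003]
tool_rot: [[0.058, 0.998, 0.0], [0.998, -0.058, 0.0], [0.0, -0.0, -1.0]]
ft_force: [-0.5, 0.0, -1.1]
finger_gap: 0.121
```

Emit:
apply_moves(slide=[[0, 0, -0.03], [0, 0, 0], [0, 0, 0]], delta_rot=[[0, 0, 0], [0, 0, 0], [0, 0, 0]], grip=[-1, -1, -1])

```text
time_s: 11.35
eef_pos: [0.51, 0.1661, 0.2002]
tool_rot: [[0.058, 0.998, 0.0], [0.998, -0.058, 0.001], [0.001, 0.0, -1.0]]
ft_force: [-2.7, -0.9, 4.9]
finger_gap: 0.119
```

Emit:
apply_moves(slide=[[0, 0, -0.03], [0, 0, 0], [0, 0, 0]], delta_rot=[[0, 0, 0], [0, 0, 0], [0, 0, 0]], grip=[-1, -1, -1])

```text
time_s: 11.72
eef_pos: [0.5101, 0.1661, 0.2001]
tool_rot: [[0.058, 0.998, 0.001], [0.998, -0.058, 0.001], [0.001, 0.001, -1.0]]
ft_force: [-6.1, -2.3, 13.2]
finger_gap: 0.119
```

Emit:
apply_moves(slide=[[-0.02, -0.01, 0.025], [0, 0, 0], [0, 0, 0]], delta_rot=[[0, 0, 0], [0, 0, 0], [0, 0, 0]], grip=[-1, -1, -1])

```text
time_s: 12.1
eef_pos: [0.5099, 0.166, 0.2002]
tool_rot: [[0.058, 0.998, 0.001], [0.998, -0.058, 0.001], [0.001, 0.001, -1.0]]
ft_force: [-0.3, 0.1, 6.9]
finger_gap: 0.121
```

```bash
python3 st.py
```

```text
time_s 12.1
eef_pos [0.5099 0.166  0.2002]
ft_force [-0.3463  0.089   6.9477]
torque [-0.037   0.2404  0.0856]
finger_gap 0.1208
joints [-0.7757  0.2306  0.4727  1.7077 -0.1112  1.2281 -0.3347]
yaw y -3.3377258735678708 [0.00146271 0.00094689]
```

Emit:
apply_moves(slide=[[0, 0, 0], [0, 0, 0], [0, 0, 0]], delta_rot=[[0, 0, 0.3], [0, 0, 0.3], [0, 0, 0]], grip=[-1, -1, -1])

```text
time_s: 12.48
eef_pos: [0.5101, 0.166, 0.2002]
tool_rot: [[-0.047, 0.999, 0.002], [0.999, 0.047, 0.001], [0.001, 0.002, -1.0]]
ft_force: [0.3, -0.0, 6.3]
finger_gap: 0.114
```

Emit:
apply_moves(slide=[[0, 0, 0], [0, 0, 0], [0, 0, 0]], delta_rot=[[0, 0, 0.3], [0, 0, 0.3], [0, 0, 0]], grip=[-1, -1, -1])

```text
time_s: 12.85
eef_pos: [0.5101, 0.166, 0.2001]
tool_rot: [[-0.151, 0.988, 0.002], [0.988, 0.151, 0.001], [0.001, 0.002, -1.0]]
ft_force: [-0.1, 0.4, 6.7]
finger_gap: 0.116
```

Emit:
apply_moves(slide=[[0, 0, 0], [0, 0, 0], [0, 0, 0]], delta_rot=[[0, 0, 0.3], [0, 0, 0.3], [0, 0, 0]], grip=[-1, -1, -1])

```text
time_s: 13.22
eef_pos: [0.51, 0.1659, 0.2001]
tool_rot: [[-0.254, 0.967, 0.002], [0.967, 0.254, 0.001], [0.0, 0.002, -1.0]]
ft_force: [0.1, -0.5, 6.2]
finger_gap: 0.116
```

```bash
python3 st.py
```

```text
time_s 13.225
eef_pos [0.51   0.1659 0.2001]
ft_force [ 0.0539 -0.4883  6.2233]
torque [-0.0376 -0.0826 -0.012 ]
finger_gap 0.1164
joints [-0.7427  0.228   0.4334  1.7063 -0.1012  1.2273 -0.0286]
yaw y 14.704088065617988 [0.00181266 0.00082746]
```

Emit:
apply_moves(slide=[[0, 0, 0], [0, 0, 0], [0, 0, 0]], delta_rot=[[0, 0, 0.3], [0, 0, 0.3], [0, 0, 0]], grip=[-1, -1, -1])

```text
time_s: 13.6
eef_pos: [0.5098, 0.1658, 0.1997]
tool_rot: [[-0.353, 0.936, 0.001], [0.936, 0.353, 0.0], [-0.0, 0.001, -1.0]]
ft_force: [0.5, 0.5, 3.3]
finger_gap: 0.12
```

Emit:
apply_moves(slide=[[0, 0, 0], [0, 0, 0], [0, 0, 0]], delta_rot=[[0, 0, 0.3], [0, 0, 0.3], [0, 0, 0]], grip=[-1, -1, -1])

```text
time_s: 13.98
eef_pos: [0.5093, 0.1659, 0.1989]
tool_rot: [[-0.448, 0.894, -0.0], [0.894, 0.448, -0.0], [0.0, -0.0, -1.0]]
ft_force: [1.5, -0.0, -0.8]
finger_gap: 0.117
```

Emit:
apply_moves(slide=[[0, 0, -0.05], [0, 0, 0], [0, 0, 0]], delta_rot=[[0, 0, 0], [0, 0, 0], [0, 0, 0]], grip=[-1, -1, -1])

```text
time_s: 14.35
eef_pos: [0.5092, 0.1659, 0.1975]
tool_rot: [[-0.448, 0.894, -0.0], [0.894, 0.448, 0.0], [0.0, -0.0, -1.0]]
ft_force: [2.6, 2.2, -2.0]
finger_gap: 0.118
```

```bash
python3 st.py
```

```text
time_s 14.35
eef_pos [0.5092 0.1659 0.1975]
ft_force [ 2.5711  2.1795 -2.0302]
torque [ 0.3545 -0.4789 -0.071 ]
finger_gap 0.1178
joints [-0.7214  0.2286  0.4075  1.7089 -0.0957  1.224   0.1743]
yaw y 26.64432948846786 [-3.01027739e-04  6.86342440e-06]
```

Emit:
apply_moves(slide=[[0.015, 0.01, -0.06], [0, 0, 0], [0, 0, 0]], delta_rot=[[0, 0, 0.1], [0, 0, 0], [0, 0, 0]], grip=[-1, -1, -1])

```text
time_s: 14.72
eef_pos: [0.5097, 0.1661, 0.1958]
tool_rot: [[-0.464, 0.886, -0.0], [0.886, 0.464, -0.0], [0.0, -0.0, -1.0]]
ft_force: [0.7, 0.9, -1.8]
finger_gap: 0.114
```

Emit:
apply_moves(slide=[[0, 0, -0.05], [0, 0, 0], [0, 0, 0]], delta_rot=[[0, 0, 0], [0, 0, 0], [0, 0, 0]], grip=[-1, -1, -1])

```text
time_s: 15.1
eef_pos: [0.5097, 0.1661, 0.1944]
tool_rot: [[-0.464, 0.886, -0.0], [0.886, 0.464, -0.0], [0.0, -0.0, -1.0]]
ft_force: [1.5, 1.1, -1.6]
finger_gap: 0.118
```

```bash
python3 st.py
```

```text
time_s 15.1
eef_pos [0.5097 0.1661 0.1944]
ft_force [ 1.4614  1.0903 -1.6071]
torque [ 0.2251 -0.3211 -0.0475]
finger_gap 0.1181
joints [-0.7188  0.2321  0.4051  1.7119 -0.0968  1.2174  0.1929]
yaw y 27.660668519405686 [-1.38072126e-04 -1.95602104e-05]
```

Emit:
apply_moves(slide=[[0.01, 0.01, -0.05], [0, 0, 0], [0, 0, 0]], delta_rot=[[0, 0, 0], [0, 0, 0], [0, 0, 0]], grip=[-1, -1, -1])

```text
time_s: 15.48
eef_pos: [0.51, 0.1662, 0.193]
tool_rot: [[-0.464, 0.886, -0.0], [0.886, 0.464, -0.0], [0.0, -0.0, -1.0]]
ft_force: [-1.4, -0.2, 2.7]
finger_gap: 0.119
```

Emit:
apply_moves(slide=[[0.01, 0.01, -0.03], [0, 0, 0], [0, 0, 0]], delta_rot=[[0, 0, 0], [0, 0, 0], [0, 0, 0]], grip=[-1, -1, -1])

```text
time_s: 15.85
eef_pos: [0.5104, 0.1664, 0.1929]
tool_rot: [[-0.464, 0.886, 0.0], [0.886, 0.464, 0.0], [0.0, 0.0, -1.0]]
ft_force: [-3.3, -2.6, 9.1]
finger_gap: 0.116
```

```bash
python3 st.py
```

```text
time_s 15.85
eef_pos [0.5104 0.1664 0.1929]
ft_force [-3.316  -2.6196  9.1045]
torque [-0.4057  0.8972 -0.0299]
finger_gap 0.1157
joints [-0.7183  0.2346  0.405   1.7124 -0.0981  1.2143  0.1935]
yaw y 27.642676970706713 [0.00012381 0.00024197]
```

Emit:
apply_moves(slide=[[-0.015, -0.012, 0.01], [0, 0, 0], [0, 0, 0]], delta_rot=[[0, 0, -0.4], [0, 0, -0.4], [0, 0, 0]], grip=[-1, -1, -1])

```text
time_s: 16.23
eef_pos: [0.5103, 0.1664, 0.1928]
tool_rot: [[-0.337, 0.942, 0.001], [0.942, 0.337, 0.0], [0.0, 0.001, -1.0]]
ft_force: [-0.1, 0.2, 5.3]
finger_gap: 0.116
```

```bash
python3 st.py
```

```text
time_s 16.225
eef_pos [0.5103 0.1664 0.1928]
ft_force [-0.0603  0.238   5.2865]
torque [-0.0112  0.0135 -0.0297]
finger_gap 0.116
joints [-0.7333  0.235   0.4225  1.7142 -0.1022  1.2132  0.0581]
yaw y 19.681573312526083 [0.00093157 0.00047002]
```

Emit:
apply_moves(slide=[[0, 0, -0.01], [0, 0, -0.01], [0, 0, 0]], delta_rot=[[0, 0, -0.4], [0, 0, -0.4], [0, 0, 0]], grip=[-1, -1, -1])

```text
time_s: 16.6
eef_pos: [0.5101, 0.1664, 0.1919]
tool_rot: [[-0.204, 0.979, 0.001], [0.979, 0.204, 0.0], [0.0, 0.001, -1.0]]
ft_force: [0.7, -0.2, 3.3]
finger_gap: 0.119
```

```bash
python3 st.py
```

```text
time_s 16.6
eef_pos [0.5101 0.1664 0.1919]
ft_force [ 0.6904 -0.1678  3.3473]
torque [ 0.0677 -0.1148 -0.0833]
finger_gap 0.1189
joints [-0.7478  0.2369  0.4398  1.7159 -0.107   1.2119 -0.0759]
yaw y 11.762673860752127 [0.00054452 0.00024267]
```

Threading well: going down. Continue.

Emit:
apply_moves(slide=[[0, 0, -0.013], [0, 0, -0.013], [0, 0, 0]], delta_rot=[[0, 0, -0.4], [0, 0, -0.4], [0, 0, 0]], grip=[-1, -1, -1])

```text
time_s: 16.98
eef_pos: [0.5102, 0.1664, 0.1914]
tool_rot: [[-0.066, 0.998, 0.001], [0.998, 0.066, 0.0], [0.0, 0.001, -1.0]]
ft_force: [-0.7, -0.4, 5.5]
finger_gap: 0.117
```

```bash
python3 st.py
```

```text
time_s 16.975
eef_pos [0.5102 0.1664 0.1914]
ft_force [-0.7212 -0.3516  5.511 ]
torque [-0.0028  0.0608 -0.0455]
finger_gap 0.1173
joints [-0.7625  0.2386  0.4576  1.7172 -0.112   1.2107 -0.2109]
yaw y 3.7735348486712548 [0.00074942 0.00041598]
```

Emit:
apply_moves(slide=[[0, 0, -0.013], [0, 0, -0.013], [0, 0, 0]], delta_rot=[[0, 0, -0.4], [0, 0, -0.4], [0, 0, 0]], grip=[-1, -1, -1])

```text
time_s: 17.35
eef_pos: [0.5104, 0.1665, 0.1909]
tool_rot: [[0.074, 0.997, 0.001], [0.997, -0.074, 0.001], [0.001, 0.001, -1.0]]
ft_force: [-0.5, 0.8, 7.2]
finger_gap: 0.119
```

```bash
python3 st.py
```

```text
time_s 17.35
eef_pos [0.5104 0.1665 0.1909]
ft_force [-0.4705  0.778   7.25  ]
torque [-0.0166  0.0862 -0.0124]
finger_gap 0.1189
joints [-0.7774  0.2404  0.4756  1.7186 -0.1171  1.2094 -0.3459]
yaw y -4.224163711294185 [0.00119127 0.00063199]
```

Emit:
apply_moves(slide=[[0, 0, -0.013], [0, 0, -0.013], [0, 0, 0]], delta_rot=[[0, 0, -0.4], [0, 0, -0.4], [0, 0, 0]], grip=[-1, -1, -1])

```text
time_s: 17.73
eef_pos: [0.5106, 0.1666, 0.1905]
tool_rot: [[0.212, 0.977, 0.002], [0.977, -0.212, 0.001], [0.001, 0.002, -1.0]]
ft_force: [-0.1, -0.9, 9.9]
finger_gap: 0.117
```

```bash
python3 st.py
```

```text
time_s 17.725
eef_pos [0.5106 0.1666 0.1905]
ft_force [-0.1401 -0.9022  9.9025]
torque [-0.0636  0.1993 -0.0949]
finger_gap 0.1174
joints [-0.7925  0.2423  0.494   1.7197 -0.1225  1.208  -0.4807]
yaw y -12.223560036955705 [0.00183436 0.00105327]
```

Emit:
apply_moves(slide=[[0, 0, 0], [0, 0, 0], [0, 0, 0]], delta_rot=[[0, 0, -0.4], [0, 0, -0.4], [0, 0, 0]], grip=[-1, -1, -1])

```text
time_s: 18.1
eef_pos: [0.5106, 0.1666, 0.1904]
tool_rot: [[0.346, 0.938, 0.002], [0.938, -0.346, 0.001], [0.002, 0.001, -1.0]]
ft_force: [0.6, 0.2, 7.3]
finger_gap: 0.121
```

```bash
python3 st.py
```

```text
time_s 18.1
eef_pos [0.5106 0.1666 0.1904]
ft_force [0.6001 0.1805 7.3155]
torque [ 0.0212  0.0016 -0.0533]
finger_gap 0.1214
joints [-0.808   0.2441  0.5126  1.7205 -0.1276  1.208  -0.6158]
yaw y -20.221760917073357 [0.00185747 0.00102457]
```

Emit:
apply_moves(slide=[[0, 0, 0], [0, 0, 0], [0, 0, 0]], delta_rot=[[0, 0, -0.3], [0, 0, -0.3], [0, 0, 0]], grip=[-1, -1, -1])

```text
time_s: 18.48
eef_pos: [0.5105, 0.1666, 0.1899]
tool_rot: [[0.441, 0.897, 0.001], [0.897, -0.441, 0.001], [0.001, 0.001, -1.0]]
ft_force: [1.1, 0.5, 4.8]
finger_gap: 0.121
```

```bash
python3 st.py
```

```text
time_s 18.475
eef_pos [0.5105 0.1666 0.1899]
ft_force [1.1409 0.49   4.8003]
torque [ 0.0957 -0.2789 -0.0112]
finger_gap 0.1205
joints [-0.8196  0.2458  0.5267  1.7215 -0.1315  1.2079 -0.7164]
yaw y -26.184450136165932 [0.00135662 0.00068019]
```

Drawing down now. Continue with a matching feed.

Emit:
apply_moves(slide=[[0, 0, -0.01], [0, 0, -0.01], [0, 0, 0]], delta_rot=[[0, 0, -0.3], [0, 0, -0.3], [0, 0, 0]], grip=[-1, -1, -1])

```text
time_s: 18.85
eef_pos: [0.5104, 0.1666, 0.1895]
tool_rot: [[0.533, 0.846, 0.001], [0.846, -0.533, 0.001], [0.001, 0.001, -1.0]]
ft_force: [0.5, 1.4, 6.4]
finger_gap: 0.116
```

```bash
python3 st.py
```

```text
time_s 18.85
eef_pos [0.5104 0.1666 0.1895]
ft_force [0.451  1.4009 6.3588]
torque [ 0.0666 -0.0084 -0.0146]
finger_gap 0.1164
joints [-0.8313  0.2476  0.541   1.7226 -0.1358  1.2072 -0.8171]
yaw y -32.17700958862053 [0.00130475 0.00080907]
```

Emit:
apply_moves(slide=[[0, 0, -0.01], [0, 0, -0.005], [0, 0, 0]], delta_rot=[[0, 0, -0.2], [0, 0, -0.2], [0, 0, 0]], grip=[-1, -1, -1])

```text
time_s: 19.23
eef_pos: [0.5104, 0.1667, 0.1891]
tool_rot: [[0.59, 0.807, 0.001], [0.807, -0.59, 0.001], [0.002, 0.001, -1.0]]
ft_force: [0.0, -0.0, 7.5]
finger_gap: 0.117
```

```bash
python3 st.py
```

```text
time_s 19.225
eef_pos [0.5104 0.1667 0.1891]
ft_force [ 0.0331 -0.0292  7.5487]
torque [ 0.1063 -0.0309  0.1113]
finger_gap 0.1168
joints [-0.8391  0.2488  0.5505  1.7234 -0.1388  1.2065 -0.884 ]
yaw y -36.15424445447577 [0.0013669  0.00089379]
```

Emit:
apply_moves(slide=[[0, 0, 0], [0, 0, 0], [0, 0, 0]], delta_rot=[[0, 0, -0.2], [0, 0, 0], [0, 0, 0]], grip=[-1, -1, -1])

```text
time_s: 19.6
eef_pos: [0.5104, 0.1666, 0.1889]
tool_rot: [[0.617, 0.787, 0.001], [0.787, -0.617, 0.001], [0.001, 0.001, -1.0]]
ft_force: [1.2, 1.0, 6.5]
finger_gap: 0.117
```

```bash
python3 st.py
```

```text
time_s 19.6
eef_pos [0.5104 0.1666 0.1889]
ft_force [1.1753 0.9639 6.4958]
torque [ 0.1595 -0.0833  0.1807]
finger_gap 0.1167
joints [-0.843   0.2495  0.5553  1.7238 -0.1401  1.2064 -0.9171]
yaw y -38.126185611629545 [0.00128037 0.00074333]
```

Emit:
apply_moves(slide=[[0, 0, 0], [0, 0, 0], [0, 0, 0]], delta_rot=[[0, 0, -0.2], [0, 0, 0], [0, 0, 0]], grip=[-1, -1, -1])

```text
time_s: 19.98
eef_pos: [0.5104, 0.1667, 0.1888]
tool_rot: [[0.644, 0.765, 0.001], [0.765, -0.644, 0.001], [0.001, 0.001, -1.0]]
ft_force: [1.3, 0.3, 5.8]
finger_gap: 0.122
```

```bash
python3 st.py
```

```text
time_s 19.975
eef_pos [0.5104 0.1667 0.1888]
ft_force [1.3453 0.3357 5.778 ]
torque [ 0.2039 -0.1616  0.1851]
finger_gap 0.1223
joints [-0.847   0.2502  0.5601  1.7241 -0.1416  1.2063 -0.9507]
yaw y -40.11668994426016 [0.00123468 0.00068291]
```

Emit:
apply_moves(slide=[[0, 0, 0], [0, 0, 0], [0, 0, 0]], delta_rot=[[0, 0, -0.15], [0, 0, 0], [0, 0, 0]], grip=[-1, -1, -1])

```text
time_s: 20.35
eef_pos: [0.5103, 0.1667, 0.1887]
tool_rot: [[0.665, 0.746, 0.001], [0.746, -0.665, 0.001], [0.001, 0.0, -1.0]]
ft_force: [1.7, 0.7, 5.2]
finger_gap: 0.116
```

```bash
python3 st.py
```

```text
time_s 20.35
eef_pos [0.5103 0.1667 0.1887]
ft_force [1.7464 0.6956 5.2401]
torque [ 0.3225 -0.4475  0.362 ]
finger_gap 0.1159
joints [-0.8502  0.2507  0.564   1.7244 -0.1427  1.2063 -0.9776]
yaw y -41.71751400035592 [0.0010473  0.00058604]
```

Tight (0.36 Nm) at the predicted home depth. Relieve pressure, open, retreat upward.

Emit:
apply_moves(slide=[[0, 0, 0.02], [0, 0, 0], [0, 0, 0], [0, 0, 0], [0, 0, 0]], delta_rot=[[0, 0, 0], [0, 0, 0], [0, 0, 0], [0, 0, 0], [0, 0, 0]], grip=[-1, -0.3, -0.1, -0.1, -0.1])

```text
time_s: 20.98
eef_pos: [0.5098, 0.1662, 0.1888]
tool_rot: [[0.667, 0.745, -0.0], [0.745, -0.667, -0.0], [-0.0, -0.0, -1.0]]
ft_force: [-0.4, -0.8, -0.3]
finger_gap: 0.45
```

Emit:
apply_moves(slide=[[0, 0, 0.3], [0, 0, 0.8], [0, 0, 1], [0, 0, 1], [0, 0, 0], [0, 0, 0]], delta_rot=[[0, 0, 0], [0, 0, 0], [0, 0, 0], [0, 0, 0], [0, 0, 0], [0, 0, 0]], grip=[-0.1, -0.1, -0.1, -0.1, -0.1, -0.1])

```text
time_s: 21.72
eef_pos: [0.5098, 0.1663, 0.2818]
tool_rot: [[0.667, 0.745, -0.0], [0.745, -0.667, 0.0], [0.0, -0.0, -1.0]]
ft_force: [-0.8, -0.1, 0.5]
finger_gap: 0.445
```

Emit:
apply_moves(slide=[[0.2, -1, 0], [0.2, -1, 0], [0.2, -1, 0], [0.2, -1, 0], [0.2, -1, 0], [0.2, -1, 0], [0.2, -1, 0], [0.2, -1, 0], [0, 0, 0], [0, 0, 0]], delta_rot=[[0, 0, 0], [0, 0, 0], [0, 0, 0], [0, 0, 0], [0, 0, 0], [0, 0, 0], [0, 0, 0], [0, 0, 0], [0, 0, 0], [0, 0, 0]], grip=[-0.1, -0.1, -0.1, -0.1, -0.1, -0.1, -0.1, -0.1, -0.1, -0.1])

```text
time_s: 22.98
eef_pos: [0.5576, -0.0729, 0.2811]
tool_rot: [[0.667, 0.745, -0.002], [0.745, -0.667, 0.0], [-0.001, -0.001, -1.0]]
ft_force: [-0.4, 0.3, 0.2]
finger_gap: 0.452
```

```bash
python3 snap.py 6 "[.51,.166,.16]" 100,76; python3 -c "
import numpy as np,cv2
a=np.load('top6.npy',allow_pickle=True).item()['img'];b=np.load('side6.npy',allow_pickle=True).item()['img']
cv2.imwrite('pics/f6.png',np.hstack([cv2.resize(a,(400,300)),cv2.resize(b,(400,300))]))"
sed -i '/^if __name__/,$d' ov.py; python3 -c "
from ov import *
ov('6',(.5103,.1666,.1887),((.0024,.0006),(-.0025,-.0015)),((176,238,50,38),(176,170,50,38)),'pics/o6.png')"
```

```text
top 149 227
side 148 154
time_s 23.075
eef_pos [ 0.5578 -0.0723  0.2814]
ft_force [-0.3003 -0.3729 -0.2197]
torque [-0.007   0.0244 -0.0049]
finger_gap 0.4497
```

View pics/f6.png

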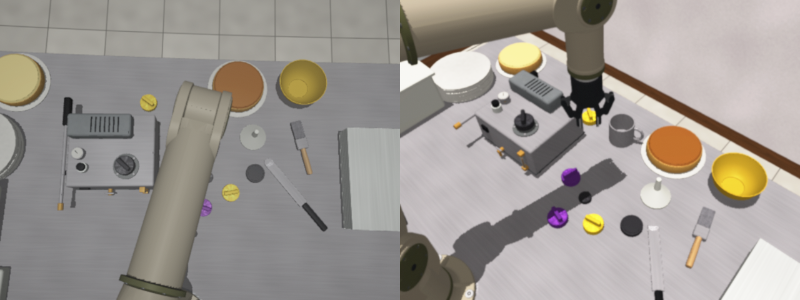

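View pics/o6.png

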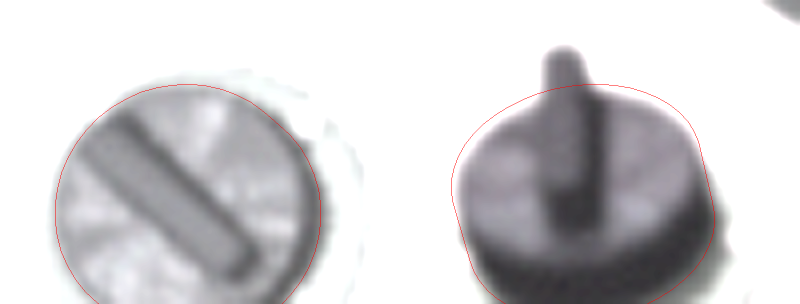

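The full view shows the cap seated on the neck at top (~(200,266)), level, and the bar still at the turned angle. Its outline matches the predicted home pose to about 1 mm. The other objects are where they were. Handing in.

```bash
python3 -c "
from bench import hand_in
print(hand_in())"
```

```text
the job is handed in; nothing more can be done
None
```

The filler cap is screwed home on the sprayer's neck and let go, and the job is handed in at about 23 s of the 58 s. `hand_in()` reports no verdict, so what follows rests on my own readings.

**What I did**
- **Fitting:** I gripped the larger dark grey cap by its bar. I set it level on the thread tops, with contact 3.5 mm below the rim as expected.
- **Dropping in:** I turned it backward about 31° at first under about 7 N. The lugs dropped to the entry depth, 10.7 mm below the rim.
- **Screwing on:** I turned it forward about 69° until the moment rose to 0.36 Nm. The upward force on the tool stayed at or below about 13 N in every reading.

**Last checks**
- **Depth:** about 15.0 mm below the rim, worked out from the tool height while still gripped.
- **After release:** in both pictures the cap's outline matched the predicted home pose to about 1 mm, level, with the bar still at its turned angle. The arm was clear, with its force reading at about zero.
- **Other objects:** every one I could see was where it stood; in the top view the arm hid part of the table.

**What disagreed**
- **Camera offset:** the two cameras differed by about 5 mm in absolute position. The offset between cap and neck agreed within 1 mm, so I worked from that.
- **Forward turn:** the 69° is slightly over the stated 40 to 65°, probably because it includes the play at the entry.

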